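# Turn over the orange tier with its plate

### The job

Two wire turning cages stand on the bench, each holding a food tier with a plate lying face down on it like a cover. Turn the cage with the orange tier right over, so that tier and plate are inverted together and the tier ends upside down on top of its plate, and let go with the cage lying level. Leave the cage with the green tier alone.

Things in the scene. Friction and masses are not known exactly. Their poses are not given: they have to be found in the camera images.
- orange_tier_centre (a point): Centre of the loose orange plastic food tier, a square open box 86 x 86 mm and 36 mm high, shut inside its wire cage; it stands mouth up at the start. Its z axis points from its floor to its mouth.
- orange_plate_centre (a point): Centre of the loose round plate (white, 82 mm across, with a blue foot 60 mm across; 12 mm thick in all) that lies face down on the orange tier's mouth in the same cage. Its z axis points out of its foot, so up at the start; its centre is 24 mm above the tier's centre at the start.
- orange_handle (a point): Middle of the dark round handle bar (14 mm thick, 90 mm above the bench) of the cage with the orange tier. It lies level along the point's y axis, 76 mm free between two stays, 65 mm clear of the cage. It starts on the robot's side (within 23 degrees), swings up over the axle (115 mm along the point's +x) and down the far side, and can turn between gripping fingers that stay pointing down.
- orange_axle (a point): Centre of that cage, a steel wire box 99 x 99 x 61 mm, on its level axle parallel to the bar, 90 mm above the bench. It swings half a turn from stop to stop, level at both, with slight friction (under 3 N at the bar), and keeps tier and plate captive with 3 mm of play. The axle's two wooden posts, 108 mm high, stand 72 mm to either side on a fixed base 150 x 172 mm. Axes as the handle's.
- green_handle (a point): Middle of the same handle bar on the other, identical cage, which holds a green tier and its plate and is to be left alone; axes as for the orange one. The two cages stand side by side, either one on the left, their centres at least 240 mm apart.
Not all that is in view belongs to the job. What is meant by the part that bears orange_tier_centre is not purple or red, and is the larger of those in its own colour.

How it is judged:
By the outcome, as a careful person would: the job done as asked, in the order asked, and still so for the second after the job is handed in, with the robot touching nothing.
It also fails if it takes over 40 s, if anything falls off the work surface, if the arm or the gripper's body presses on something with over 40 N, if the wrist force passes 120 N, or if a joint passes its speed limit or range.

### The arm

A 6-joint arm with a two-finger parallel gripper is mounted at the origin on the work surface. World frame = base frame: x ahead of the robot, y to its left, z up, the work surface at z = 0. Lengths are in m, angles in rad, forces in N, time in s.
With the tool pointing down it reaches from about 0.25 to 0.8 m from the base axis. Payload 3.9 kg.
Tool frame: the origin (TCP) lies at the very end of the fingers, on their centre line; the grasp point (between the pads) lies 19 mm behind it (ctrl.hold_point_z is the distance from the TCP to the grasp point, in m); y points along the fingers, z is the direction in which the jaws open and shut, and the axes are right-handed (so a half turn about y gives the same grasp; the last joint's range is limited). The gripper opens to 85 mm and grips with 20 to 120 N. Pads are 22 mm wide; open, the fingers measure 114 mm over their backs; the gripper's body (76 mm by 85 mm) begins 54 mm behind the grasp point. The pads swing forward as they close: fully open they stand 13 mm farther back than shut.
Start: joints at [1.267, 0.26, -0.138, 1.173, 0, 1.571], TCP at [0.157, 0.501, 0.231] pointing down, gripper open.
Joint ranges: [-2.78, 2.78], [-0.83, 1.72], [-1.28, 1.37], [-1.9, 2.12], [-1.57, 1.48], [-3.14, 3.14]. Speed limits (rad/s): [2.57, 2.57, 3.14, 3.14, 3.14, 3.14].

### API

Orientations are given as a rotation vector (axis times angle).
In Python, from rig import ctrl, imaging gives the robot as it stands.
- The arm moves only by the shell command python3 -m jog 'ROWS' [FORCE]. ROWS is JSON, a list of rows, each a list of 7 numbers: the shift along the tool's x, y, z in m, then the turn, a rotation vector about the tool's x, y, z in degrees, then the closure, from 0 (fully open) to 1 (shut). In form: [[tx, ty, tz, ax, ay, az, jaw], ...]. A call has 1 to 5 rows; each row is the pose to reach, as a shift and turn from the pose commanded when the call began, along the tool's axes at that moment; what a row does not reach only later rows make up. A row lasts 1/12 s, in which the tool goes at most 41.7 mm and 7.16 degrees, less where a joint would pass 70% of its speed; a pose out of reach is approached as far as the arm can. A call with a gripper value outside its range is refused whole. The fingers move at their own pace and stop on an object; FORCE is the grip in N (left out, the last holds). Time passes only in rows, so rows that repeat a pose let the fingers close. It gives the time, the measured TCP pose, the force and the opening at its end, in the units of the state.
- ctrl.get_obs(): the state, without advancing time (a new reading comes with each control period).
- imaging.read_camera(name): name is "scene" or "top"; returns a dict with "frame" (384x512x3 uint8, red, green, blue), "intrinsics" (3x3 intrinsics, pixels), "xyz" and "attitude" of the camera in the world. Camera axes: x right, y down, z forward; pixel columns grow to the right and rows downward; lengths in m; the calibration is good to about 2 mm. A picture is of the moment at which its call begins. There is no depth.
- ctrl.finish_job(): hands the job in, once; it reports no verdict.
The state is a dict: "t": time; "qpos": joint angles; "qd": joint speeds; "effort": joint torques, N m; "position": TCP position; "orientation": TCP orientation; "ft_force": force on the tool from outside, world axes, zero at the start; "wrist_torque": the same for the moment, N m; "finger_gap": finger opening in m.
Only numpy, scipy, OpenCV 4.12 (cv2) and the standard library are available. Lean on these libraries where they do the work, as an engineer would, in place of code of your own. Each camera call takes 0.05 s, during which the arm holds its last target. There are 200 camera calls.

## Working session

There is one attempt and no reset: what is moved stays moved. The work goes in short steps, Python scripts to look and compute and a shell command to move; the robot and the scene stay as the last step left them, time stands still between calls to the robot, and variables do not carry over. Pictures are saved under pics/ and viewed, about 8 in all and at most 12, crops included, and the job is handed in when it is done.

```bash
ls; mkdir -p pics; cat > h.py <<'E'
from rig import ctrl, imaging
import numpy as np, cv2
from scipy.spatial.transform import Rotation as R
def cam(n):
    d=imaging.read_camera(n); return d
def save(d,f,crop=None,s=1):
    im=d["frame"][:,:,::-1]
    if crop: a,b,c,e=crop; im=im[b:e,a:c]
    cv2.imwrite("pics/"+f,cv2.resize(im,None,fx=s,fy=s,interpolation=cv2.INTER_CUBIC))
def rot(d):
    a=np.array(d["attitude"]); return a if a.shape==(3,3) else R.from_rotvec(a).as_matrix()
def onz(d,u,v,z):
    r=rot(d)@np.linalg.inv(d["intrinsics"])@[u,v,1]; p=np.array(d["xyz"]); return p+r*(z-p[2])/r[2]
def proj(d,P):
    q=np.array(d["intrinsics"])@(rot(d).T@(np.array(P)-d["xyz"])); return q[:2]/q[2]
E
python3 - <<'E'
from h import *
print(ctrl.get_obs(), ctrl.hold_point_z)
for n in("scene","top"):
    d=cam(n); save(d,n+"0.png",s=1.5); print(n,d["xyz"],d["attitude"],d["intrinsics"])
E
```

```text
pics
{'t': 0.0, 'qpos': array([ 1.26697416e+00,  2.60691767e-01, -1.39357585e-01,  1.17269364e+00,
       -1.40967609e-05,  1.57082876e+00]), 'qd': array([ 2.72715728e-03,  8.61417412e-04, -3.62031530e-05, -9.16209896e-04,
       -7.10660256e-04, -1.39342971e-03]), 'effort': array([ 6.98118019e-04, -4.05672526e+01,  2.53925943e+01,  1.87077041e-02,
        4.56494654e-04, -2.25460663e-07]), 'position': array([0.15686748, 0.50031314, 0.23046518]), 'orientation': array([-1.55953781,  0.23876504, -0.23832274]), 'ft_force': array([ 0.16754029,  0.30807078, -0.89466023]), 'wrist_torque': array([ 0.00689338,  0.03191014, -0.00918464]), 'finger_gap': 0.08535714987351394} 0.0187
scene [ 1.00762953 -0.20005171  0.97927852] [-2.20719584 -1.51333961  0.4056893 ] [[479.46009857   0.         249.82484895]
 [  0.         479.46009857 194.68261178]
 [  0.           0.           1.        ]]
top [ 0.37049016 -0.00848529  1.09090972] [-2.14148628  2.15980039 -0.14935976] [[482.65301546   0.         246.26529768]
 [  0.         482.65301546 197.994313  ]
 [  0.           0.           1.        ]]
```

View pics/scene0.png

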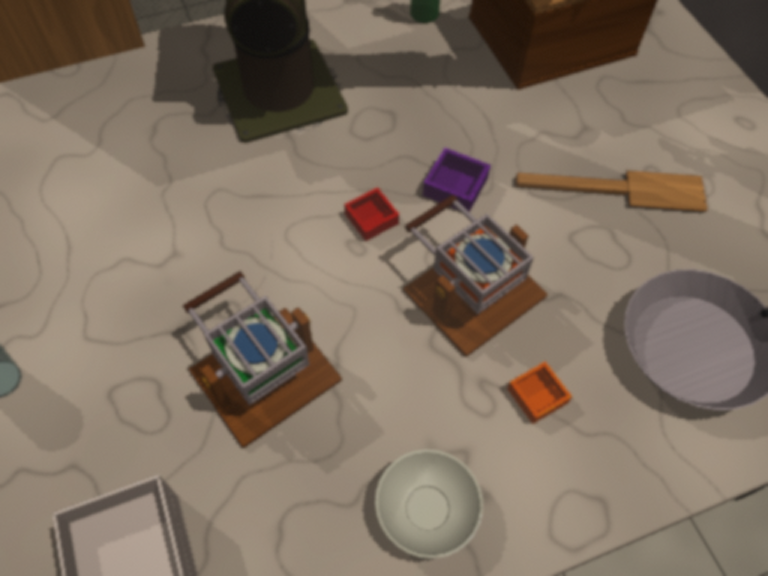

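View pics/top0.png

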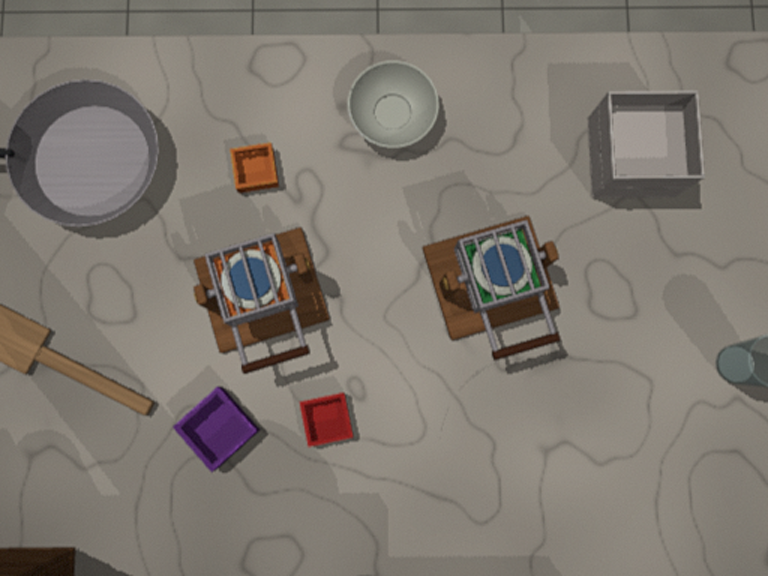

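The orange cage is at (250,278) in the enlarged top view, and the green one is at (503,266). The small loose orange tray at (255,167), the purple one (218,428) and the red one (327,419) are distractors. I'll confirm that in an enlarged crop.

```bash
python3 - <<'E'
from h import *
d=cam("top"); save(d,"c1.png",(120,140,230,255),6)
d=cam("scene"); save(d,"c2.png",(260,120,370,240),5)
E
```

```text
(no output)
```

View pics/c1.png

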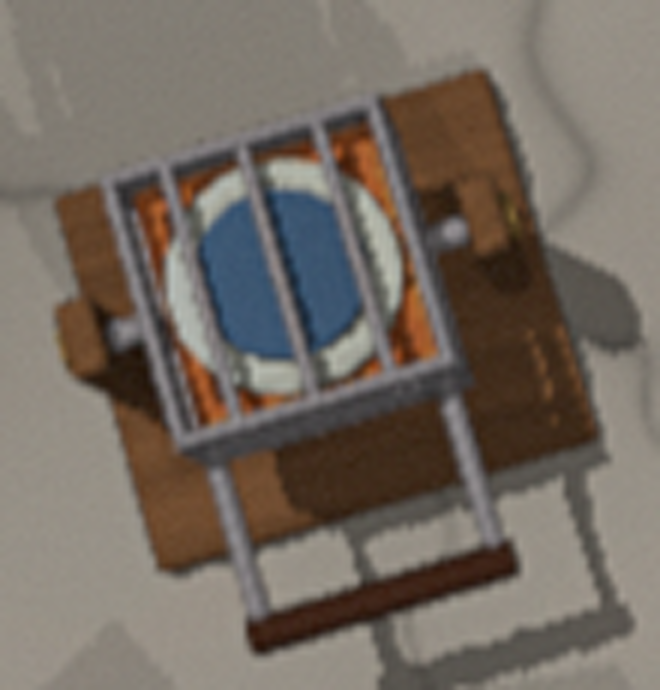

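View pics/c2.png

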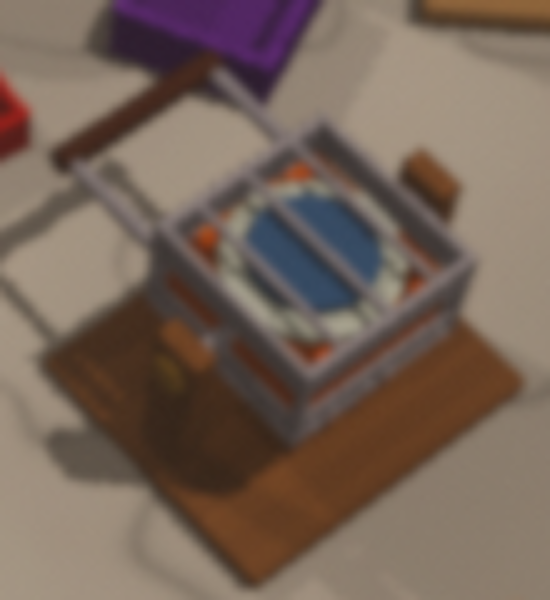

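The crop confirms the caged tier is orange and larger than the loose orange tray. The bar ends are at (257,635) and (513,558) in the crop, and the post tops at (82,335) and (482,213).

```bash
python3 - <<'E'
from h import *
d=cam("top"); f=lambda u,v,z:onz(d,120+u/6,140+v/6,z)
a,b=f(257,635,.09),f(513,558,.09); p,q=f(82,335,.108),f(482,213,.108)
print("bar",a,b,(a+b)/2,np.linalg.norm(a-b)); print("posts",p,q,(p+q)/2,np.linalg.norm(p-q))
x=(p+q)/2-(a+b)/2; print(np.hypot(*x[:2]),np.degrees(np.arctan2(x[1],x[0])), np.degrees(np.arctan2(*( -1*(a-b)[[0]],(a-b)[[1]]))))
s=cam("scene"); g=lambda u,v,z:onz(s,260+u/5,120+v/5,z)
a,b=g(60,158,.09),g(212,62,.09); print("bar scene",a,b,(a+b)/2)
o=ctrl.get_obs(); print(R.from_rotvec(o["orientation"]).as_matrix().round(3))
E
```

```text
bar [0.41077126 0.16292733 0.09      ] [0.4365103  0.07490739 0.09      ] [0.42364078 0.11891736 0.09      ] 0.09170609073298269
posts [0.51299645 0.22138157 0.108     ] [0.55433738 0.08445744 0.108     ] [0.53366691 0.15291951 0.108     ] 0.14302898275874779
0.1151603094786206 17.17308519096332 [16.30012325]
bar scene [0.43812596 0.07667632 0.09      ] [0.41317681 0.16343333 0.09      ] [0.42565139 0.12005483 0.09      ]
[[ 0.954 -0.     0.299]
 [-0.299 -0.001  0.954]
 [ 0.    -1.    -0.001]]
```

The handle is at about (0.4245, 0.1195, 0.09) with yaw 16.8°, and the axle is about 115 mm beyond it. The two cameras agree to 2 mm and the sizes match those given. Now I'll go above the handle.

```bash
cat > to.py <<'E'
import sys
from h import *
x,y,z=map(float,sys.argv[1:4]); yaw=np.radians(16.8)
o=ctrl.get_obs(); M=R.from_rotvec(o["orientation"]).as_matrix()
Z=np.array([np.cos(yaw),np.sin(yaw),0]); Y=np.array([0,0,-1.]); T=np.c_[np.cross(Y,Z),Y,Z]
print("shift",(M.T@(np.array([x,y,z])-o["position"])).round(4),"turn",np.degrees(R.from_matrix(M.T@T).as_rotvec()).round(2))
print(o["t"],o["position"].round(4),o["ft_force"].round(1),o["finger_gap"],o["qpos"].round(2))
E
python3 to.py .4245 .1195 .2305
python3 -m jog '[[0.037,0,-0.0285,0,5.6,0,0.45],[0.074,0,-0.057,0,11.2,0,0.45],[0.111,0,-0.085,0,16.8,0,0.45],[0.148,0,-0.113,0,22.4,0,0.45],[0.148,0,-0.113,0,22.4,0,0.45]]'
python3 to.py .4245 .1195 .2305
```

```text
shift [ 0.3693  0.0007 -0.2838] turn [3.000e-02 5.579e+01 2.000e-02]
0.3 [0.157  0.5008 0.231 ] [-0.4 -0.3 -0.5] 0.08574596646248947 [ 1.27  0.26 -0.14  1.17 -0.    1.57]
t: 0.72
position: [0.2656, 0.3452, 0.2313]
orientation: [-1.502, 0.547, -0.549]
ft_force: [-0.7, -0.0, -0.6]
finger_gap: 0.0468
shift [ 0.2669  0.0013 -0.0701] turn [ 0.04 33.07  0.12]
0.7167 [0.2656 0.3452 0.2313] [-0.7 -0.  -0.6] 0.04682862788649432 [ 0.92  0.11 -0.33  1.13 -0.    1.62]
```

```bash

python3 -m jog '[[0.036,0,-0.01,0,5,0,0.45],[0.072,0,-0.019,0,10,0,0.45],[0.108,0,-0.028,0,15,0,0.45],[0.145,0,-0.038,0,20,0,0.45],[0.18,0,-0.047,0,25,0,0.45]]'
python3 to.py .4245 .1195 .2305
```

```text
t: 1.13
position: [0.3734, 0.1957, 0.2315]
orientation: [-1.384, 0.882, -0.883]
ft_force: [0.6, -0.7, 0.6]
finger_gap: 0.047
shift [0.0907 0.001  0.0142] turn [-0.03  8.15  0.01]
1.1333 [0.3734 0.1957 0.2315] [ 0.6 -0.7  0.6] 0.0470005637705741 [ 0.48  0.08 -0.36  1.13 -0.    1.62]
```

```bash

python3 -m jog '[[0.035,0,0.005,0,4,0,0.45],[0.07,0,0.01,0,8,0,0.45],[0.0907,0.02,0.0142,0,8.1,0,0.45],[0.0907,0.05,0.0142,0,8.1,0,0.45],[0.0907,0.05,0.0142,0,8.1,0,0.45]]'
python3 to.py .4245 .1195 .071
python3 - <<'E'
from h import *
a=cam("top"); b=cam("scene")
f=lambda d,x,y,X,Y:cv2.resize(d["frame"][y:Y,x:X,::-1],(400,500),interpolation=cv2.INTER_CUBIC)
cv2.imwrite("pics/n1.png",np.hstack([f(a,120,130,232,270),f(b,240,80,368,240)]))
E
```

```text
t: 1.55
position: [0.4213, 0.1193, 0.1771]
orientation: [-1.341, 0.994, -0.986]
ft_force: [-1.1, 0.4, 0.0]
finger_gap: 0.0471
shift [0.0008 0.1061 0.004 ] turn [ 0.47  0.12 -0.01]
1.55 [0.4213 0.1193 0.1771] [-1.1  0.4  0. ] 0.04712739398263016 [ 0.28  0.15 -0.43  1.    0.    1.55]
```

View pics/n1.png

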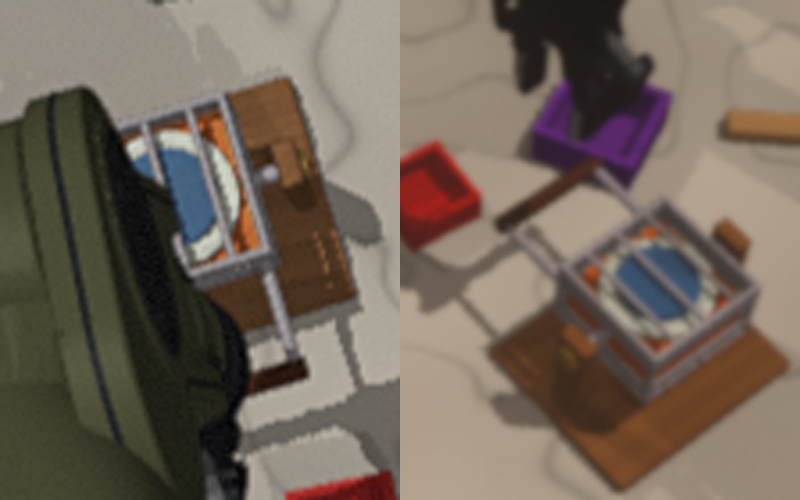

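The fingers are just above the bar, which lies at (545,195) in the right-hand picture, and nothing is touching. I'll descend straight, keeping the jaws about 47 mm apart.

```bash

python3 -m jog '[[0.0008,0.03,0.003,0,0,0,0.45],[0.0008,0.06,0.003,0,0,0,0.45],[0.0008,0.085,0.003,0,0,0,0.45],[0.0008,0.105,0.003,0,0,0,0.45],[0.0008,0.105,0.003,0,0,0,0.45]]'
python3 to.py .4245 .1195 .071
python3 - <<'E'
from h import *
b=cam("scene"); save(b,"n2.png",(260,100,350,180),6)
print(proj(b,[.4245,.1195,.09]))
E
```

```text
t: 2.07
position: [0.4252, 0.1219, 0.0747]
orientation: [-1.34, 0.988, -0.984]
ft_force: [-0.5, -0.4, 0.2]
finger_gap: 0.047
shift [ 0.0021  0.0037 -0.0014] turn [ 0.25  0.4  -0.01]
2.0667 [0.4252 0.1219 0.0747] [-0.5 -0.4  0.2] 0.0470499132886909 [ 0.28  0.26 -0.59  0.72  0.    1.55]
[286.96938625 141.57108663]
```

View pics/n2.png

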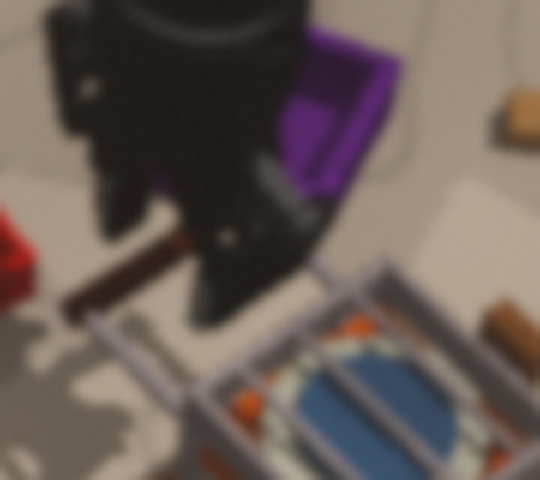

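The bar passes between the fingers, near the middle of its free length. Now I'll close on it.

```bash

python3 -m jog '[[0.002,0.003,-0.001,0,0.4,0,0.6],[0.002,0.003,-0.001,0,0.4,0,1],[0.002,0.003,-0.001,0,0.4,0,1],[0.002,0.003,-0.001,0,0.4,0,1],[0.002,0.003,-0.001,0,0.4,0,1]]' 30
python3 to.py .4245 .1195 .071
```

```text
t: 2.53
position: [0.425, 0.1189, 0.0745]
orientation: [-1.335, 0.994, -0.991]
ft_force: [-5.6, -2.2, 6.2]
finger_gap: 0.0126
shift [-0.0007  0.0035 -0.0003] turn [ 0.15 -0.1  -0.01]
2.5333 [0.425  0.1189 0.0745] [-5.6 -2.2  6.2] 0.012610789897746154 [ 0.27  0.26 -0.6   0.72  0.    1.55]
```

```bash

python3 -m jog '[[0,-0.016,0.0011,0,0,0,1],[0,-0.0317,0.0045,0,0,0,1],[0,-0.0468,0.0099,0,0,0,1],[0,-0.0643,0.0197,0,0,0,1],[0,-0.0799,0.0323,0,0,0,1]]'
python3 to.py .4554 .1288 .1509
```

```text
t: 2.95
position: [0.4512, 0.1269, 0.1538]
orientation: [-1.343, 0.999, -0.987]
ft_force: [-11.6, -2.6, 2.8]
finger_gap: 0.0128
shift [-0.0006  0.0028  0.0046] turn [ 0.69 -0.1  -0.02]
2.95 [0.4512 0.1269 0.1538] [-11.6  -2.6   2.8] 0.012776029135356755 [ 0.27  0.22 -0.4   0.96  0.    1.55]
```

```bash

python3 -m jog '[[0,-0.0131,0.0151,0,0,0,1],[0,-0.0235,0.0323,0,0,0,1],[0,-0.0306,0.051,0,0,0,1],[0,-0.0345,0.0707,0,0,0,1],[0,-0.0351,0.0827,0,0,0,1]]'
python3 to.py .5346 .1527 .186
python3 - <<'E'
from h import *
save(cam("scene"),"n3.png",(230,60,400,240),3)
E
```

```text
t: 3.37
position: [0.5383, 0.1532, 0.1913]
orientation: [-1.33, 0.99, -0.992]
ft_force: [-2.2, -0.9, -3.8]
finger_gap: 0.0129
shift [-0.0006  0.0053 -0.0037] turn [-0.18 -0.09 -0.04]
3.3667 [0.5383 0.1532 0.1913] [-2.2 -0.9 -3.8] 0.01289013463587695 [ 0.28  0.34 -0.14  1.1   0.    1.56]
```

View pics/n3.png

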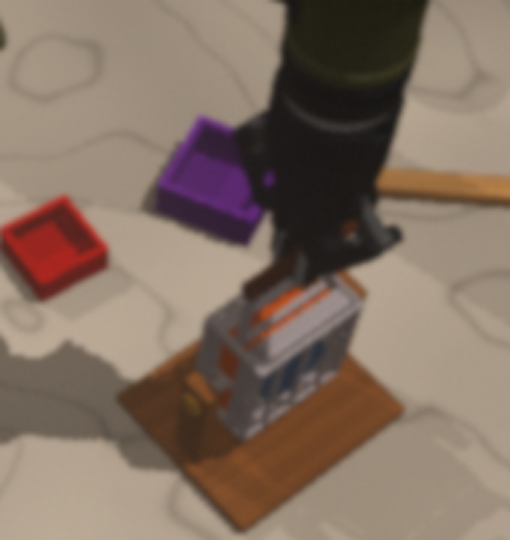

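The cage is standing on edge with the bar still gripped. I'll continue over and down.

```bash

python3 -m jog '[[0,0.0017,0.02,0,0,0,1],[0,0.0069,0.0393,0,0,0,1],[0,0.0154,0.0575,0,0,0,1],[0,0.0269,0.0739,0,0,0,1],[0,0.0411,0.0881,0,0,0,1]]'
python3 to.py .6189 .1782 .1449
```

```text
t: 3.83
position: [0.6221, 0.1784, 0.1488]
orientation: [-1.331, 0.991, -0.992]
ft_force: [-2.4, 0.0, -0.2]
finger_gap: 0.0128
shift [-0.0007  0.0039 -0.0031] turn [-0.11 -0.09 -0.04]
3.8333 [0.6221 0.1784 0.1488] [-2.4  0.  -0.2] 0.012795398924650876 [0.28 0.51 0.03 1.09 0.   1.56]
```

```bash

python3 -m jog '[[0,0.0164,0.0115,0,0,0,1],[0,0.0346,0.02,0,0,0,1],[0,0.0539,0.0252,0,0,0,1],[0,0.067,0.0265,0,0,0,1],[0,0.0735,0.0269,0,0,0,1]]'
python3 to.py .6447 .186 .071
```

```text
t: 4.25
position: [0.6454, 0.1852, 0.0777]
orientation: [-1.334, 0.993, -0.991]
ft_force: [-19.1, -4.9, 38.2]
finger_gap: 0.0126
shift [-0.001   0.0067 -0.0004] turn [ 0.09 -0.1  -0.02]
4.25 [0.6454 0.1852 0.0777] [-19.1  -4.9  38.2] 0.012562933115601456 [ 0.28  0.6  -0.    0.97  0.    1.56]
```

At the stop, 38 N upward. I'll ease off and look.

```bash

python3 -m jog '[[0,-0.002,-0.002,0,0,0,1],[0,-0.003,-0.003,0,0,0,1],[0,-0.003,-0.003,0,0,0,1]]'
python3 - <<'E'
from h import *
b=cam("scene"); save(b,"n4.png",(270,100,390,240),4)
E
```

```text
t: 4.5
position: [0.6452, 0.1851, 0.0781]
orientation: [-1.33, 0.99, -0.993]
ft_force: [1.7, 1.3, -0.2]
finger_gap: 0.0123
```

View pics/n4.png

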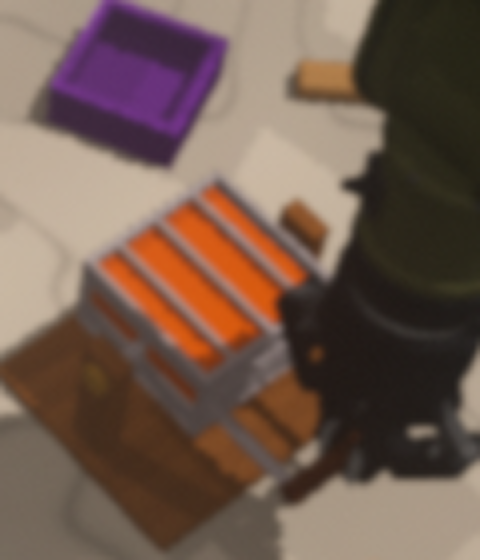

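The cage is inverted, with the orange floor up, and it rests at the stop with almost no force on the wrist. Next I open part-way and lift straight off.

```bash

python3 -m jog '[[0,0,0,0,0,0,0.75],[0,0,0,0,0,0,0.55],[0,0,0,0,0,0,0.45],[0,0,0,0,0,0,0.45],[0,0,0,0,0,0,0.45]]' && python3 -m jog '[[0,-0.015,0,0,0,0,0.45],[0,-0.045,0,0,0,0,0.45],[0,-0.08,0,0,0,0,0.45],[0,-0.12,0,0,0,0,0.45],[0,-0.13,0,0,0,0,0.45]]' && python3 -m jog '[[0.04,0,0,0,0,0,0.45],[0.08,0,0,0,0,0,0.45],[0.12,0,0,0,0,0,0.45],[0.15,0,0,0,0,0,0.45],[0.15,0,0,0,0,0,0.45]]'
python3 - <<'E'
from h import *
a=cam("top"); b=cam("scene")
f=lambda d,x,y,X,Y:cv2.resize(d["frame"][y:Y,x:X,::-1],(400,500),interpolation=cv2.INTER_CUBIC)
cv2.imwrite("pics/n5.png",np.hstack([f(a,110,90,238,250),f(b,250,110,390,285)]))
E
```

```text
t: 4.97
position: [0.644, 0.1844, 0.0763]
orientation: [-1.334, 0.993, -0.992]
ft_force: [0.1, 0.1, -0.6]
finger_gap: 0.0469
t: 5.38
position: [0.6471, 0.1853, 0.2136]
orientation: [-1.325, 0.986, -0.996]
ft_force: [0.5, 0.6, 1.5]
finger_gap: 0.0473
t: 5.8
position: [0.6888, 0.0347, 0.2063]
orientation: [-1.332, 0.995, -0.999]
ft_force: [0.2, 0.1, 0.1]
finger_gap: 0.0467
```

View pics/n5.png

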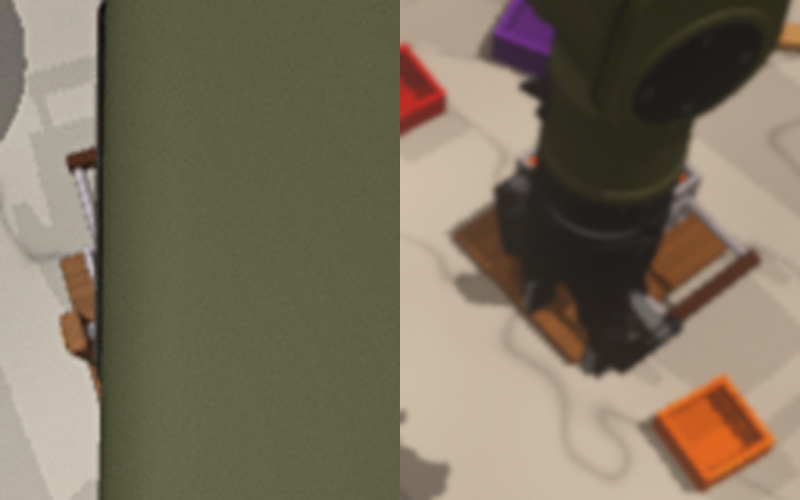

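The arm blocks the view, so I'll back off to the left and higher, then check.

```bash

python3 -m jog '[[-0.03,-0.02,-0.015,0,0,0,0.45],[-0.06,-0.04,-0.03,0,0,0,0.45],[-0.095,-0.04,-0.045,0,0,0,0.45],[-0.13,-0.04,-0.06,0,0,0,0.45],[-0.165,-0.04,-0.075,0,0,0,0.45]]' && python3 -m jog '[[-0.036,0,-0.015,0,0,0,0.45],[-0.072,0,-0.03,0,0,0,0.45],[-0.108,0,-0.045,0,0,0,0.45],[-0.144,0,-0.06,0,0,0,0.45],[-0.18,0,-0.075,0,0,0,0.45]]' && python3 -m jog '[[-0.036,0,-0.015,0,0,0,0.45],[-0.06,0,-0.03,0,0,0,0.45],[-0.06,0,-0.03,0,0,0,0.45],[-0.06,0,-0.03,0,0,0,0.45]]'
python3 - <<'E'
from h import *
a=cam("top"); b=cam("scene")
f=lambda d,x,y,X,Y:cv2.resize(d["frame"][y:Y,x:X,::-1],(400,500),interpolation=cv2.INTER_CUBIC)
cv2.imwrite("pics/n6.png",np.hstack([f(a,110,90,238,250),f(b,250,110,390,285)]))
E
```

```text
t: 6.32
position: [0.5664, 0.1798, 0.2472]
orientation: [-1.332, 0.991, -0.991]
ft_force: [0.6, 0.3, 0.1]
finger_gap: 0.0469
t: 6.73
position: [0.4419, 0.3305, 0.2469]
orientation: [-1.333, 0.991, -0.99]
ft_force: [0.2, 1.0, -0.4]
finger_gap: 0.0468
t: 7.07
position: [0.3964, 0.3788, 0.2468]
orientation: [-1.335, 0.988, -0.988]
ft_force: [-0.5, 0.3, 0.0]
finger_gap: 0.0472
```

View pics/n6.png

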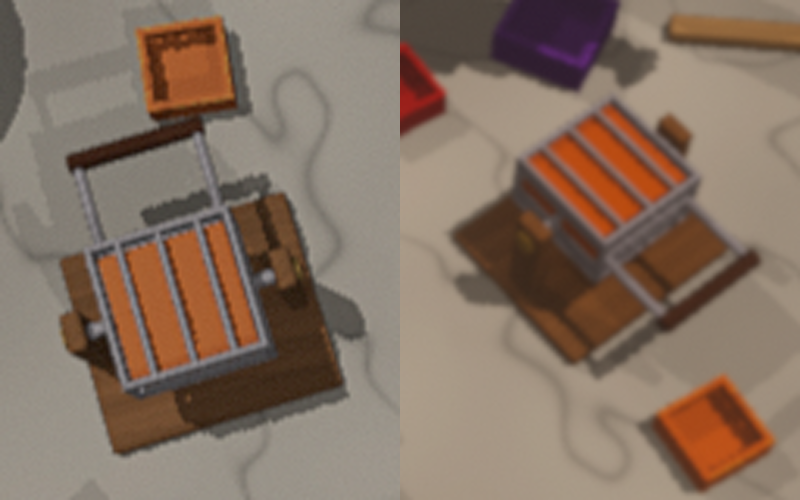

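The cage is inverted, with the tier's closed floor on top. I'll triangulate the bar's height (top ends at (70,162) and (202,127), scene ends at (268,320) and (355,260)) to confirm it is level.

```bash
python3 - <<'E'
from h import *
a=cam("top"); b=cam("scene")
A=np.array([[70,162],[202,127]])/3.125+[110,90]; B=np.array([[355,260],[268,320]])/2.857+[250,110]
P=[np.array(d["intrinsics"])@np.c_[rot(d).T,-rot(d).T@np.array(d["xyz"])] for d in(a,b)]
for flip in (B,B[::-1]):
    X=cv2.triangulatePoints(P[0],P[1],A.T.copy(),flip.T.copy()); print((X[:3]/X[3]).T.round(4))
E
```

```text
[[0.6332 0.2327 0.0851]
 [0.6565 0.1443 0.0905]]
[[0.6378 0.2095 0.0316]
 [0.6537 0.1634 0.1584]]
```

The bar is at about 0.088 m on the far side (nominally 0.090), so the cage is level. It has not moved since release.

```bash
python3 -c "
from h import *
print(ctrl.finish_job(), ctrl.get_obs()['t'])"
```

```text
the job is handed in; nothing more can be done
the job is handed in; nothing more can be done
```

I turned the orange cage right over and let go of it at the far stop, then moved the arm clear and handed the job in at about 7 s on the robot's clock.

- **Orange cage:** the last pictures show the tier's closed orange floor on top. The handle bar is on the far side, and triangulating its ends from the two cameras gives heights of 85 and 91 mm. The nominal height is 90 mm, so the cage is level within measuring error.
- **Not seen directly:** the plate under the tier is hidden in that view. I take it to be underneath because the cage keeps both captive.
- **Forces:** as the cage came down on its far stop the wrist read about 43 N (38 N of it upward), well under the 120 N limit. I eased that off to about 2 N before opening the fingers.
- **Small mismatches:** the fingers read 12.6 mm on the 14 mm bar. At the end the tool stood about 3 mm higher on the bar than at the start, so the bar probably slipped a little in the pads.
- **Green cage:** none of my moves took the tool near it, but I did not check it again in a picture after the turn.

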